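# Seat the copy stage on its kinematic base

## Robot

A 6-joint arm with a two-finger parallel gripper is mounted at the origin on the work surface. World frame = base frame: x ahead of the robot, y to its left, z up, the work surface at z = 0. Lengths are in mm, angles in rad, forces in N, time in s.
With the tool pointing down it reaches from about 275 to 725 mm from the base axis. Payload 15.9 kg.
Tool frame: the origin (TCP) lies on the centre line of the jaws, within the pads' length; the fingertips stand 22 mm ahead of it and the grasp point (between the pads) lies 3 mm ahead of it; z points along the fingers, y is the direction in which the jaws open and shut (so a half turn about z gives the same grasp; the last joint's range is limited). The gripper opens to 85 mm and grips with 20 to 120 N. Pads are 22 mm wide; open, the fingers measure 114 mm over their backs; the gripper's body (76 mm by 85 mm) begins 54 mm behind the grasp point. The pads swing forward as they close: fully open they stand 13 mm farther back than shut.
Start: joints at [-1.298, 0.213, -0.034, 1.323, 0, 1.571], TCP at [134.709, -481.497, 253.306] pointing down, gripper open.
Joint ranges: [-2.98, 2.98], [-0.74, 1.72], [-1.14, 1.35], [-2.1, 2.04], [-1.57, 1.44], [-3.14, 3.14]. Speed limits (rad/s): [1.89, 1.89, 2.39, 2.57, 3.14, 3.14].

## Interface

Orientations are given as a rotation vector (axis times angle).
In Python, from cell import * gives the robot as it stands.
- The arm moves only by the tool carry_out, never from a script. Its arguments are lists of equal length, an entry for each row: "offset": the shift along the tool's x, y, z in m, a list of three; "dr": the turn, a rotation vector about the tool's x, y, z in degrees, a list of three; "fingers": the gripper command: -1 is shut, 1 is fully open, values between are in proportion. In form: {"offset": [[tx, ty, tz], ...], "dr": [[rx, ry, rz], ...], "fingers": [fingers, ...]}. A call has 1 to 5 rows; each row is the pose to reach, as a shift and turn from the pose commanded when the call began, along the tool's axes at that moment; what a row does not reach only later rows make up. A row lasts 1/8 s, in which the tool goes at most 62.5 mm and 10.7 degrees, less where a joint would pass 70% of its speed; a pose out of reach is approached as far as the arm can. A call with a gripper value outside its range is refused whole. The fingers move at their own pace and stop on an object; "squeeze" is the grip in N (left out, the last holds). Time passes only in rows, so rows that repeat a pose let the fingers close. It gives the time, the measured TCP pose, the force and the opening at its end, in the units of the state.
- sense(): the state, without advancing time (a new reading comes with each control period).
- camera(name): name is "scene" or "top" or "wrist"; returns the picture (480x640x3 uint8, red, green, blue); there is no depth.
- camera_model(name): a dict with "K" (3x3 intrinsics, pixels), "T" (4x4, takes a point from camera to world coordinates); the wrist camera has in their place "T_tool_cam" (4x4, takes a point from camera to tool coordinates, whose origin is the TCP and whose axes are the flange's). Camera axes: x right, y up, looking along -z (the intrinsics and any distortion apply to the point x, -y, -z); pixel columns grow to the right and rows downward; lengths in mm; the calibration is good to about 2 mm. A picture is of the moment at which its call begins: read the wrist's pose just before it. camera_model takes no time and is no camera call.
- hand_in(): hands the job in, once; it reports no verdict.
The state is a dict: "time_s": time; "joint_positions": joint angles; "joint_vel": joint speeds; "joint_torque": joint torques, N m; "position": TCP position; "orientation": TCP orientation; "force": force on the tool from outside, world axes, zero at the start; "wrist_torque": the same for the moment, N m; "width": opening from 0.0 (shut) to 1.0 (fully open).
Only numpy, scipy, OpenCV 4.12 (cv2) and the standard library are available. Lean on these libraries where they do the work, as an engineer would, in place of code of your own. Each camera call takes 0.05 s, during which the arm holds its last target.

## Task

Pick up the stage top (the T-shaped aluminium plate on three ball feet, with the wooden grip bar) and set it down gently on the steel base, so that the foot under its narrow end rests in the cone and the two feet under its wide end rest in the groove and on the flat pad, all three fully home. Let go of it and leave the base and everything else on the bench where it is.

Things in the scene. Friction and masses are not known exactly. Their poses are not given: they have to be found in the camera images.
- stage: Loose T-shaped aluminium stage top, 0.56 to 0.84 kg, standing on three ball feet on the green mat. Plate 200 mm long (x), z = 24 to 32 mm; wide end 130 mm (x -100 to +20), narrow end 70 mm (x +20 to +100). Origin at the level of the feet's bottoms, mid-length on the centre line; x to the narrow end, z up. Seated, its origin is 22 mm above the base's, axes the same way round.
- base: Fixed dark steel base plate, T-shaped (wide end 150 mm, x -105 to +15; narrow end 80 mm, x +15 to +105), 10 mm thick, with three bright steel seats: a round block with a conical cup on the narrow end; on the wide end a V-groove at +y and a round flat pad at -y. Highest points (cone and groove rims) 44 mm. Origin: underside, mid-length; x to the cone, z up.
- grip (a point): Middle of the top face of the stage's wooden grip bar, at x = -12, y = 0, z = 80 mm in the stage's frame, near its centre of mass. The bar is 80 mm long along the stage's x, 26 mm wide along y and 48 mm high (z = 32 to 80 mm). Fixed grey lino pieces lie on the plate either side of it, their tops at z = 36 mm.
- foot_nose (a point): Centre of the steel ball foot (20 mm diameter) under the stage's narrow end, at x = 75, y = 0, z = 10 mm in the stage's frame.
- foot_left (a point): Centre of the ball foot under the stage's wide end at x = -65, y = +45, z = 10 mm in the stage's frame.
- foot_right (a point): Centre of the ball foot under the stage's wide end at x = -65, y = -45, z = 10 mm in the stage's frame.
- seat_cone (a point): Where the centre of foot_nose is when fully home in the cone: x = 75, y = 0, z = 32 mm in the base's frame. Cone wall 35 degrees off vertical, mouth 41 mm wide; polished, so a ball lowered a few mm off the middle slides home.
- seat_groove (a point): Where the centre of foot_left is when fully home in the groove: x = -65, y = 45, z = 32 mm in the base's frame. The groove, 44 mm long, runs towards the cone; walls 35 degrees off vertical, mouth 41 mm wide.
- seat_flat (a point): Where the centre of foot_right is when fully home on the flat pad: x = -65, y = -45, z = 32 mm in the base's frame. The pad is 48 mm in diameter, its top 22 mm above the base's origin.
- gouge: Bystander: gouge with a wooden handle, 110 mm long, 34 mm high, lying between stage and base.
- ink_jar: Bystander: jar, 60 mm wide, 75 mm high, in the middle near the robot.
- tape: Bystander: roll of tape, 96 mm wide, 25 mm high, beside the stage or base.
- ink_tin: Bystander: tin, 80 mm wide, 60 mm high, beside the stage or base.
- lino: Bystander: spare grey lino block 75 x 150 x 6 mm, in the far row.
- baren: Bystander: wooden rubbing disc, 110 mm wide, with a bar handle, 40 mm high, in the far row.
- brayer: Bystander: ink roller 110 mm wide with an upright wooden handle, 115 mm high, in the far row.

How it is judged:
By the outcome, as a careful person would: the job done as asked, in the order asked, and still so for the second after the job is handed in, with the robot touching nothing.
It also fails if it takes over 45 s, if anything falls off the work surface, if the arm or the gripper's body presses on something with over 40 N, if the wrist force passes 120 N, or if a joint passes its speed limit or range.

## Working session

There is one attempt and no reset: what is moved stays moved. The work goes in short steps, Python scripts to look and compute and a tool call to move; the robot and the scene stay as the last step left them, time stands still between calls to the robot, and variables do not carry over. Pictures are saved under pics/ and viewed, and the job is handed in when it is done.

Besides the shell and the picture viewer there is one more tool, called after "Call:" as a command line: name --argument value ..., lists and objects as JSON in quotes. carry_out: Moves the arm, as the interface text tells. Its arguments: {"type":"object","properties":{"offset":{"type":"array"},"dr":{"type":"array"},"fingers":{"type":"array"},"squeeze":{"type":"number"}},"required":["offset","dr","fingers"]}

```bash
mkdir -p pics; ls; python3 - <<'E'
from cell import *
import cv2,numpy as np
s=sense();print(s)
for n in ["scene","top","wrist"]:
    im=camera(n);cv2.imwrite(f"pics/{n}0.png",cv2.cvtColor(im,cv2.COLOR_RGB2BGR))
    print(n,camera_model(n))
E
```

```text
pics
{'time_s': 0.0, 'joint_positions': array([-1.29801252e+00,  2.13364496e-01, -3.50506871e-02,  1.32352217e+00,
        1.33161733e-06,  1.57083480e+00]), 'joint_vel': array([-0.0014575 ,  0.00074417,  0.00087421,  0.00079446,  0.00092898,
       -0.00034712]), 'joint_torque': array([-2.34055675e-03, -6.86160207e+01,  4.87120736e+01,  1.75334414e-02,
        6.06147478e-05, -1.56890786e-05]), 'position': array([ 134.62016035, -481.20160819,  252.81533017]), 'orientation': array([-3.11130488e+00, -4.26946945e-01,  2.41576654e-04]), 'force': array([ 0.85154594, -0.16274444,  0.0322831 ]), 'wrist_torque': array([-0.02553619, -0.01280706, -0.02028971]), 'width': 0.998876386535204}
scene {'K': array([[470.6691696 ,   0.        , 320.91172191],
       [  0.        , 470.6691696 , 237.10225441],
       [  0.        ,   0.        ,   1.        ]]), 'T': array([[-8.59065628e-01, -3.59680637e-01,  3.64192377e-01,
         9.16524610e+02],
       [ 5.11522374e-01, -5.77202756e-01,  6.36538954e-01,
         6.43371756e+02],
       [-1.87378925e-02,  7.33121285e-01,  6.79839741e-01,
         7
[... 437 characters left out ...]
+01],
       [ 2.04291735e-03,  1.96436921e-01,  9.80514336e-01,
         9.72871013e+02],
       [ 0.00000000e+00,  0.00000000e+00,  0.00000000e+00,
         1.00000000e+00]])}
wrist {'K': array([[404.27948405,   0.        , 314.93304072],
       [  0.        , 404.27948405, 240.95591207],
       [  0.        ,   0.        ,   1.        ]]), 'T_tool_cam': array([[ 1.02778194e-03,  9.51782992e-01,  3.06770402e-01,
         7.85708798e+01],
       [ 9.99999461e-01, -9.32287597e-04, -4.57820930e-04,
        -3.12618506e-01],
       [-1.49747935e-04,  3.06770707e-01, -9.51783437e-01,
        -1.20419285e+02],
       [ 0.00000000e+00,  0.00000000e+00,  0.00000000e+00,
         1.00000000e+00]])}
```

View pics/top0.png

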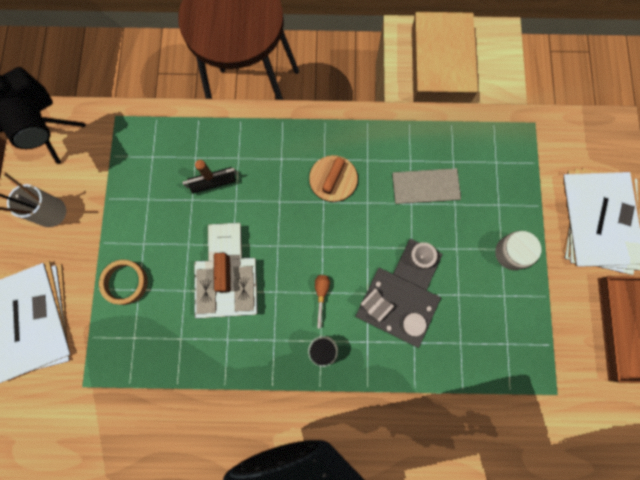

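View pics/scene0.png

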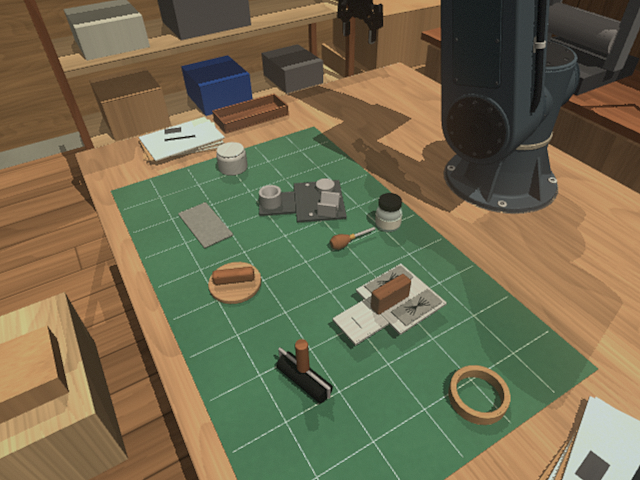

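View pics/wrist0.png

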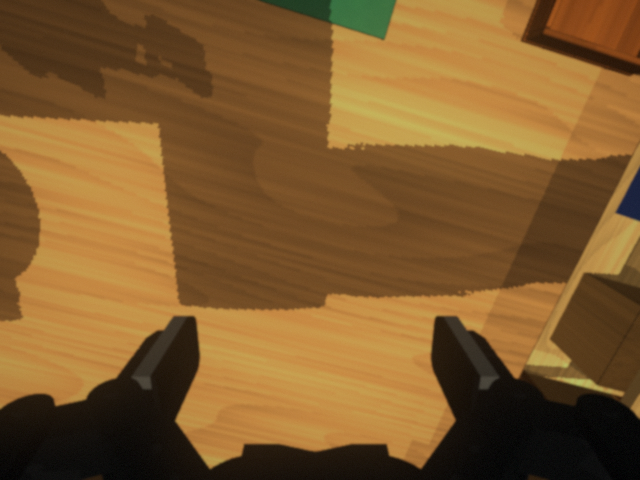

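Top picture: the stage is at about (224,270) with the grip at (221,272), nose up. The base is at about (400,297), with cone (425,256), groove (377,305) and pad (415,325). Next I'll measure these.

```bash
cat > h.py <<'E'
import cv2,numpy as np
from cell import *
def ray(name,px,pose=None):
    m=camera_model(name);K=m["K"];uv=np.atleast_2d(np.array(px,float))
    d=np.c_[(uv[:,0]-K[0,2])/K[0,0],-(uv[:,1]-K[1,2])/K[1,1],-np.ones(len(uv))]
    T=m["T"] if "T" in m else pose@m["T_tool_cam"]
    return T[:3,3],d@T[:3,:3].T
def plane(name,px,z,pose=None):
    o,d=ray(name,px,pose);return o+d*((z-o[2])/d[:,2])[:,None]
def proj(name,P,pose=None):
    m=camera_model(name);K=m["K"];T=m["T"] if "T" in m else pose@m["T_tool_cam"]
    c=(np.atleast_2d(P)-T[:3,3])@T[:3,:3]
    return np.c_[K[0,0]*c[:,0]/-c[:,2]+K[0,2],K[1,1]*-c[:,1]/-c[:,2]+K[1,2]]
def pose(s=None):
    s=s or sense();T=np.eye(4);T[:3,:3]=cv2.Rodrigues(np.array(s["orientation"]))[0];T[:3,3]=s["position"];return T
E
python3 - <<'E'
from h import *
im=cv2.imread("pics/top0.png")
a=cv2.resize(im[215:325,180:270],None,fx=5,fy=5,interpolation=cv2.INTER_CUBIC)
b=cv2.resize(im[230:350,350:445],None,fx=5,fy=5,interpolation=cv2.INTER_CUBIC)
cv2.imwrite("pics/a.png",a);cv2.imwrite("pics/b.png",b)
hsv=cv2.cvtColor(im,cv2.COLOR_BGR2HSV)
# grip top
m=cv2.inRange(hsv[240:300,205:240],(0,110,40),(20,255,255))
c=max(cv2.findContours(m,cv2.RETR_EXTERNAL,cv2.CHAIN_APPROX_NONE)[0],key=cv2.contourArea)
print("grip",cv2.minAreaRect(c),cv2.contourArea(c))
# non-green stage
sub=hsv[215:325,180:270]
m=255-cv2.inRange(sub,(40,60,0),(90,255,255))
m=cv2.morphologyEx(m,cv2.MORPH_OPEN,np.ones((5,5)))
c=max(cv2.findContours(m,cv2.RETR_EXTERNAL,cv2.CHAIN_APPROX_NONE)[0],key=cv2.contourArea)
print("stage",(cv2.approxPolyDP(c,4,True)[:,0]+[180,215]).tolist())
sub=hsv[230:350,350:445]
m=255-cv2.inRange(sub,(40,60,0),(90,255,255))
m=cv2.morphologyEx(m,cv2.MORPH_OPEN,np.ones((5,5)))
c=max(cv2.findContours(m,cv2.RETR_EXTERNAL,cv2.CHAIN_APPROX_NONE)[0],key=cv2.contourArea)
print("base",(cv2.approxPolyDP(c,4,True)[:,0]+[350,230]).tolist())
E
```

```text
grip ((16.5, 32.0), (38.0, 15.0), 90.0) 528.5
stage [[238, 222], [208, 225], [208, 259], [194, 262], [196, 318], [257, 313], [255, 258], [241, 255]]
base [[409, 240], [392, 274], [377, 270], [357, 317], [418, 346], [439, 300], [426, 289], [440, 253], [427, 242]]
```

View pics/a.png

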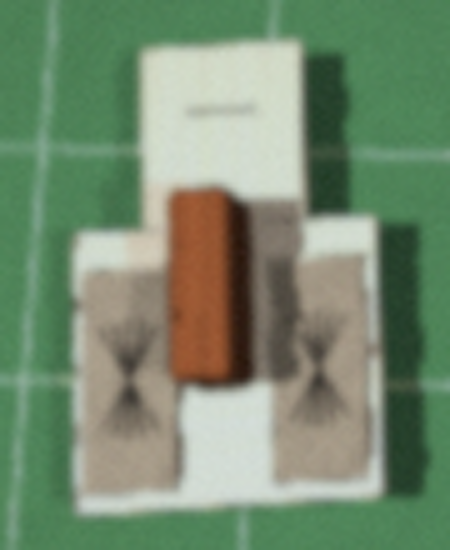

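View pics/b.png

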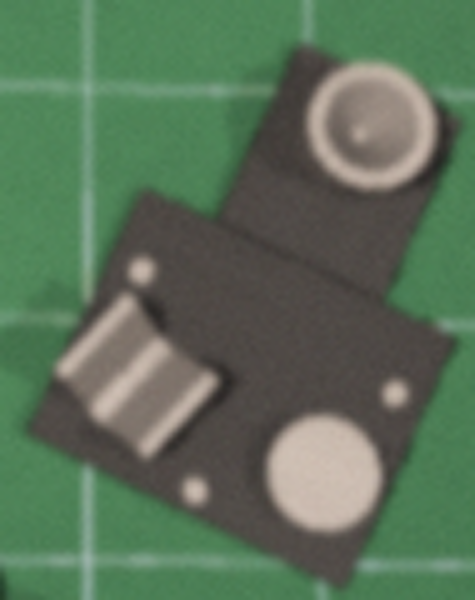

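```bash
cat >> h.py <<'E'
def fit2(model,world):
    A=np.array(model,float);B=np.array(world,float)[:,:2];a=A.mean(0);b=B.mean(0)
    H=(A-a).T@(B-b);th=np.arctan2(H[0,1]-H[1,0],H[0,0]+H[1,1])
    R=np.array([[np.cos(th),-np.sin(th)],[np.sin(th),np.cos(th)]])
    t=b-R@a;return np.degrees(th),t,(A@R.T+t-B)
E
python3 - <<'E'
from h import *
f=lambda L,o:(np.array(L,float)+.5)/5-.5+o
np.set_printoptions(precision=1,suppress=True)
mod=[(100,35),(100,-35),(20,-65),(-100,-65),(-100,65),(20,65)]
w=plane("top",f([(140,45),(302,42),(380,215),(383,497),(77,513),(73,233)],[180,215]),32)
th,t,r=fit2(mod,w);print("stage",th,t,r.tolist())
g=plane("top",f([(170,190),(230,187),(230,380),(170,380)],[180,215]),80);print(g.mean(0))
R=cv2.getRotationMatrix2D((0,0),-th,1)[:,:2];print("grip from stage",R@[-12,0]+t)
c=plane("top",f([(372,126)],[350,230]),44)[0];p=plane("top",f([(325,473)],[350,230]),22)[0];q=plane("top",f([(139,376)],[350,230]),44)[0]
th,t,r=fit2([(75,0),(-65,-45),(-65,45)],[c,p,q]);print("base",th,t,r.tolist())
mod=[(105,40),(105,-40),(15,-75),(-105,-75),(-105,75),(15,75)]
w=plane("top",f([(302,45),(460,120),(457,340),(348,588),(28,430),(147,188)],[350,230]),10)
th,t,r=fit2(mod,w);print("base",th,t,r.tolist())
w=plane("top",[(322,285),(322,350),(122,283),(520,250)],20);print(w)
T=pose();print(T)
E
```

```text
stage 4.427811730074681 [531.3 208.9] [[-1.7151595006841944, -1.3729678500152716], [1.1335930136517618, -0.23743297547105158], [0.06817217831621747, 1.6733397693041638], [0.832227074135858, -0.39144615928199755], [-0.4325157415674994, 0.9357567771097024], [0.11368297614842504, -0.6072495616455171]]
[518.5 207.7  80. ]
grip from stage [519.3 208. ]
base -25.152861956501443 [ 498.3 -185.4] [[-0.06919498556374037, 0.026839493981128726], [-0.04866095998016817, -0.20945435545607438], [0.11785594554379486, 0.18261486147497408]]
base -25.240500644526968 [ 498.1 -185.3] [[1.4310580854041746, 0.4919319604951511], [0.1699852121804497, -2.4867413281119752], [1.097504000927529, -0.31993549283998846], [-1.5255932673375696, 1.0053213208069849], [-1.7419013125296487, 0.3021698879763477], [0.5689472813552356, 1.0072536516735227]]
[[ 500.6   -0.3   20. ]
 [ 363.8   -3.    20. ]
 [ 497.7  431.9   20. ]
 [ 584.9 -433.8   20. ]]
[[   1.     0.3   -0.   134.6]
 [   0.3   -1.     0.  -481.3]
 [  -0.    -0.    -1.   253. ]
 [   0.     0.     0.     1. ]]
```

Call:
carry_out --offset '[[0.06,-0.03,0],[0.12,-0.06,0],[0.18,-0.09,0],[0.24,-0.12,0],[0.3,-0.145,0]]' --dr '[[0,0,0],[0,0,0],[0,0,0],[0,0,0],[0,0,0]]' --fingers '[1,1,1,1,1]'

```text
time_s: 0.78
position: [369.5, -272.5, 253.4]
orientation: [3.112, 0.427, 0.0]
force: [1.4, -1.2, -0.1]
width: 1.003
```

Call:
carry_out --offset '[[0.05,-0.025,0],[0.09,-0.042,0],[0.09,-0.042,0],[0.09,-0.042,0]]' --dr '[[0,0,0],[0,0,0],[0,0,0],[0,0,0]]' --fingers '[1,1,1,1]'

```text
time_s: 1.27
position: [443.5, -209.5, 253.1]
orientation: [-3.112, -0.428, 0.001]
force: [-0.7, -0.3, 0.5]
width: 0.999
```

```bash
python3 - <<'E'
from h import *
s=sense();print(s["time_s"],s["joint_positions"],s["joint_vel"].round(3),s["position"],s["orientation"],s["force"])
T=pose(s);np.save("T1.npy",T)
cv2.imwrite("pics/w1.png",cv2.cvtColor(camera("wrist"),cv2.COLOR_RGB2BGR))
E
```

```text
1.275 [-4.41171330e-01  1.93801310e-01 -5.87777695e-02  1.31883525e+00
 -1.87375253e-04  2.42716694e+00] [-0.021 -0.011 -0.005  0.001 -0.    -0.   ] [ 443.47162464 -209.47357403  253.08349657] [-3.11213714e+00 -4.27868305e-01  9.73866294e-04] [-0.65281006 -0.2665509   0.52916057]
```

View pics/w1.png

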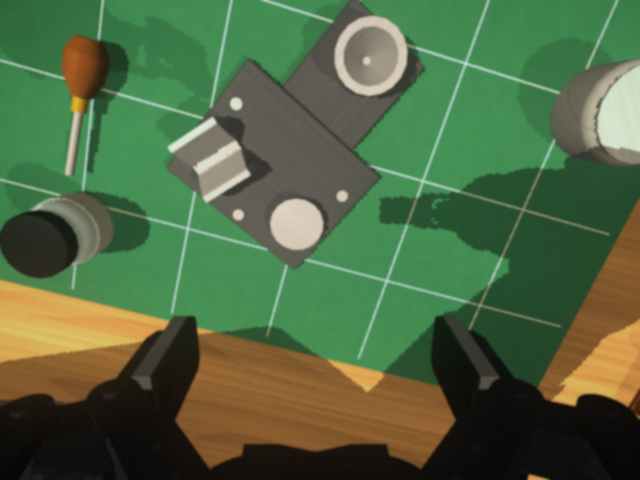

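Wrist view: cone rim at about (371,56), pad at about (297,224), groove block at about (209,160). I'll refine these with contours.

```bash
python3 - <<'E'
from h import *
np.set_printoptions(precision=1,suppress=True)
T=np.load("T1.npy");im=cv2.imread("pics/w1.png");hsv=cv2.cvtColor(im,cv2.COLOR_BGR2HSV)
m=cv2.inRange(hsv,(0,0,130),(180,70,255))
cv2.imwrite("pics/b1.png",cv2.resize(im[90:215,150:265],None,fx=4.5,fy=4.5,interpolation=cv2.INTER_CUBIC))
out={}
for nm,(x0,y0,x1,y1) in dict(cone=(325,8,420,105),pad=(265,192,328,256)).items():
    c=max(cv2.findContours(m[y0:y1,x0:x1],cv2.RETR_EXTERNAL,cv2.CHAIN_APPROX_NONE)[0],key=cv2.contourArea)
    e=cv2.fitEllipse(cv2.convexHull(c));out[nm]=np.array(e[0])+[x0,y0];print(nm,out[nm],e[1:])
c=plane("wrist",[out["cone"]],44,T)[0];p=plane("wrist",[out["pad"]],22,T)[0];print(c,p)
th,t,r=fit2([(75,0),(-65,-45)],[c,p]);print(th,t,r)
q=[(168,150),(213,117),(250,173),(206,202)]
q=plane("wrist",q,44,T);print(q,q.mean(0))
th,t,r=fit2([(75,0),(-65,-45),(-65,45)],[c,p,q.mean(0)]);print(th,t,r)
E
```

```text
cone [373.9  54.5] ((76.88603210449219, 85.40715026855469), 61.065555572509766)
pad [296.1 224. ] ((51.86257553100586, 53.6617546081543), 101.46651458740234)
[ 569.2 -219.5   44. ] [ 420.7 -198.    22. ]
-26.049973629667935 [ 500.4 -186.4] [[-1.5  0.2]
 [ 1.5 -0.2]]
[[ 458.4  -83.2   44. ]
 [ 492.9 -112.8   44. ]
 [ 458.2 -150.3   44. ]
 [ 424.9 -120.5   44. ]] [ 458.6 -116.7   44. ]
-25.475521346821203 [ 499.4 -186. ] [[-2.1  1.3]
 [ 0.6 -0.6]
 [ 1.5 -0.7]]
```

View pics/b1.png

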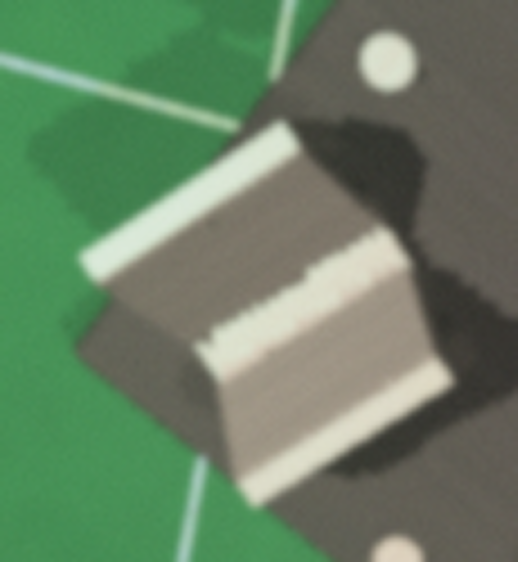

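```bash
python3 - <<'E'
from h import *
im=cv2.imread("pics/w1.png")
cv2.imwrite("pics/b2.png",cv2.resize(im[0:115,320:435],None,fx=5,fy=5,interpolation=cv2.INTER_CUBIC))
cv2.imwrite("pics/b3.png",cv2.resize(im[185:265,255:340],None,fx=6,fy=6,interpolation=cv2.INTER_CUBIC))
E
```

```text
(no output)
```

View pics/b2.png

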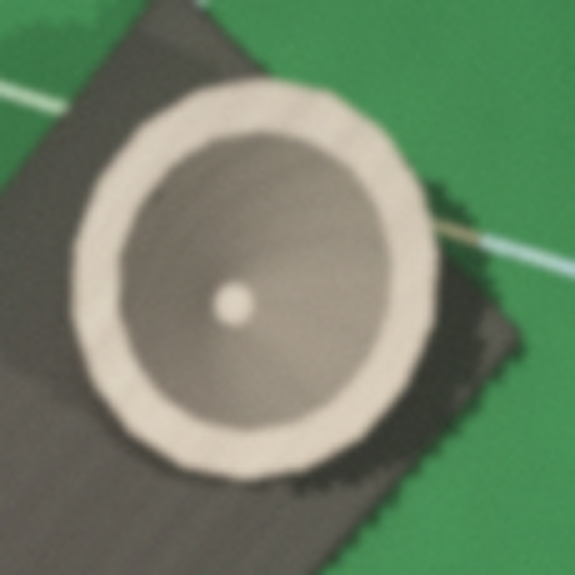

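View pics/b3.png

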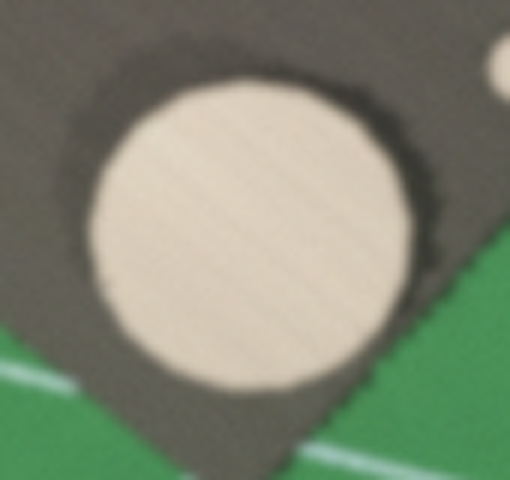

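```bash
python3 - <<'E'
from h import *
np.set_printoptions(precision=1,suppress=True)
T=np.load("T1.npy")
c=plane("wrist",[(370.9,55.7)],44,T)[0];p=plane("wrist",[(296.8,224.1)],22,T)[0];q=plane("wrist",[(209.5,160.3)],44,T)[0]
th,t,r=fit2([(75,0),(-65,-45),(-65,45)],[c,p,q]);print(th,t,r)
# wrist view residual of the top-camera base estimate
E
```

```text
-25.165237817314107 [ 499.2 -185.4] [[-0.7  0.3]
 [ 0.5  0.1]
 [ 0.2 -0.4]]
```

Call:
carry_out --offset '[[0.03,-0.05,0],[0.06,-0.1,0],[0.09,-0.15,0],[0.12,-0.2,0],[0.15,-0.25,0]]' --dr '[[0,0,-10.5],[0,0,-21],[0,0,-31.5],[0,0,-42],[0,0,-52.5]]' --fingers '[1,1,1,1,1]'

```text
time_s: 1.95
position: [520.9, 72.4, 253.6]
orientation: [2.599, 1.765, 0.001]
force: [0.7, -0.8, 0.1]
width: 0.998
```

```bash
cat >> h.py <<'E'
def togo(p,yaw):
    s=sense();T=pose(s);d=T[:3,:3].T@(np.array(p,float)-T[:3,3])
    y=np.radians(yaw);G=np.array([[np.cos(y),np.sin(y),0],[np.sin(y),-np.cos(y),0],[0,0,-1]])
    R=T[:3,:3].T@G;rz=np.degrees(np.arctan2(R[1,0],R[0,0]))
    print("t",s["time_s"],"tool shift mm",d.round(1),"rotvec deg",np.degrees(cv2.Rodrigues(R)[0].ravel()).round(2),"j",s["joint_positions"].round(2),"v",np.abs(s["joint_vel"]).max().round(3),"pos",s["position"].round(1),"F",s["force"].round(1))
E
python3 -c "
from h import *
togo([560,212,253],184.4)"
```

```text
t 1.95 tool shift mm [144.2 -15.2   0.6] rotvec deg [ 3.0000e-02  3.0000e-02 -1.1603e+02] j [ 0.14  0.27  0.04  1.34 -0.    2.09] v 0.844 pos [520.9  72.4 253.6] F [ 0.7 -0.8  0.1]
```

Call:
carry_out --offset '[[0.05,0,0],[0.1,0,0],[0.13,-0.01,0],[0.13,-0.01,0],[0.13,-0.01,0]]' --dr '[[0,0,-10.5],[0,0,-21],[0,0,-31.5],[0,0,-42],[0,0,-52.5]]' --fingers '[1,1,1,1,1]'

```text
time_s: 2.58
position: [560.1, 195.2, 253.3]
orientation: [-1.549, -2.733, 0.0]
force: [0.4, -0.1, -0.4]
width: 1.005
```

Call:
carry_out --offset '[[0,0,0],[0,0,0],[0,0,0],[0,0,0],[0,0,0]]' --dr '[[0,0,-10.5],[0,0,-21],[0,0,-31.5],[0,0,-42],[0,0,-52.5]]' --fingers '[1,1,1,1,1]'

```text
time_s: 3.2
position: [560.2, 194.7, 253.4]
orientation: [0.182, 3.136, -0.0]
force: [-0.2, -0.3, 0.6]
width: 1.001
```

```bash
python3 -c "
from h import *
togo([560,212,253],184.4)"
```

```text
t 3.2 tool shift mm [ 2.2 17.2  0.4] rotvec deg [-1.000e-02  0.000e+00 -1.103e+01] j [ 0.33  0.41  0.24  1.4  -0.    0.45] v 1.456 pos [560.2 194.7 253.4] F [-0.2 -0.3  0.6]
```

Call:
carry_out --offset '[[0,0.017,0],[0,0.017,0],[0,0.017,0],[0,0.017,0]]' --dr '[[0,0,-10.5],[0,0,-11],[0,0,-11],[0,0,-11]]' --fingers '[1,1,1,1]'

```text
time_s: 3.7
position: [562.1, 212.2, 253.4]
orientation: [-0.109, 3.14, -0.0]
force: [-0.3, 0.4, 0.3]
width: 0.996
```

```bash
python3 - <<'E'
from h import *
togo([560,212,253],184.4)
T=pose();np.save("T2.npy",T)
im=cv2.cvtColor(camera("wrist"),cv2.COLOR_RGB2BGR)
cv2.imwrite("pics/w2.png",im)
E
```

```text
t 3.7 tool shift mm [ 2.1 -0.1  0.4] rotvec deg [-0.    0.   -0.44] j [ 0.36  0.43  0.27  1.41 -0.    0.29] v 0.01 pos [562.1 212.2 253.4] F [-0.3  0.4  0.3]
```

View pics/w2.png

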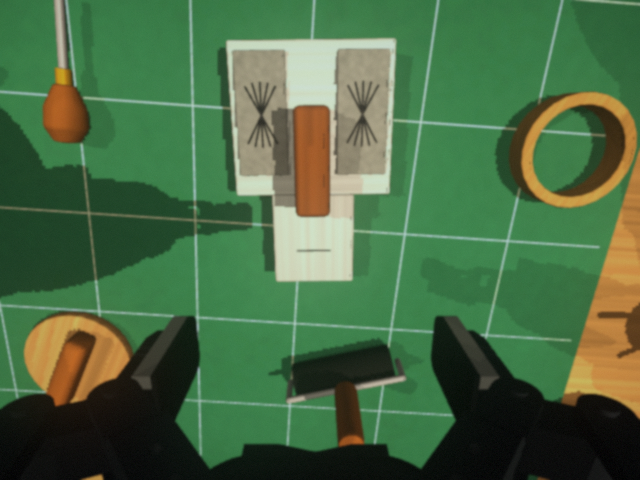

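```bash
python3 - <<'E'
from h import *
im=cv2.imread("pics/w2.png")
cv2.imwrite("pics/c1.png",cv2.resize(im[25:175,215:415],None,fx=4,fy=4,interpolation=cv2.INTER_CUBIC))
cv2.imwrite("pics/c2.png",cv2.resize(im[165:300,215:415],None,fx=4,fy=4,interpolation=cv2.INTER_CUBIC))
E
```

```text
(no output)
```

View pics/c1.png

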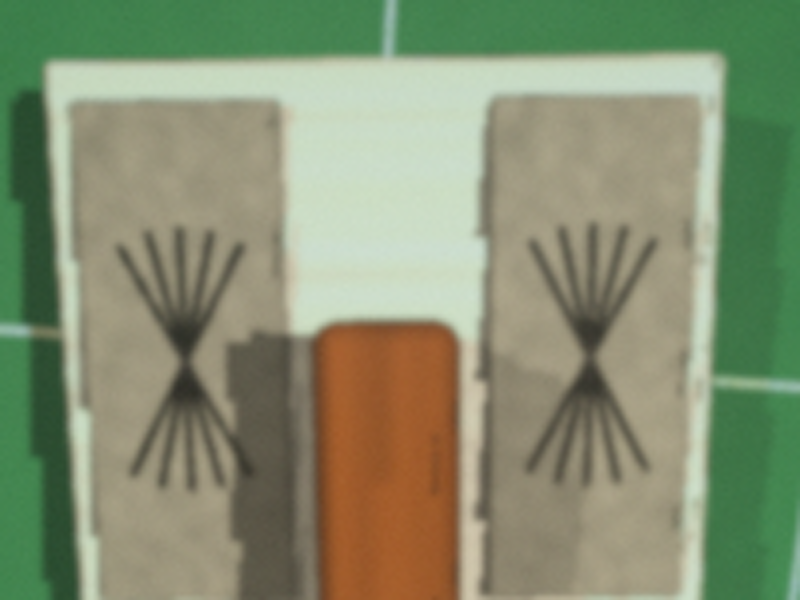

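View pics/c2.png

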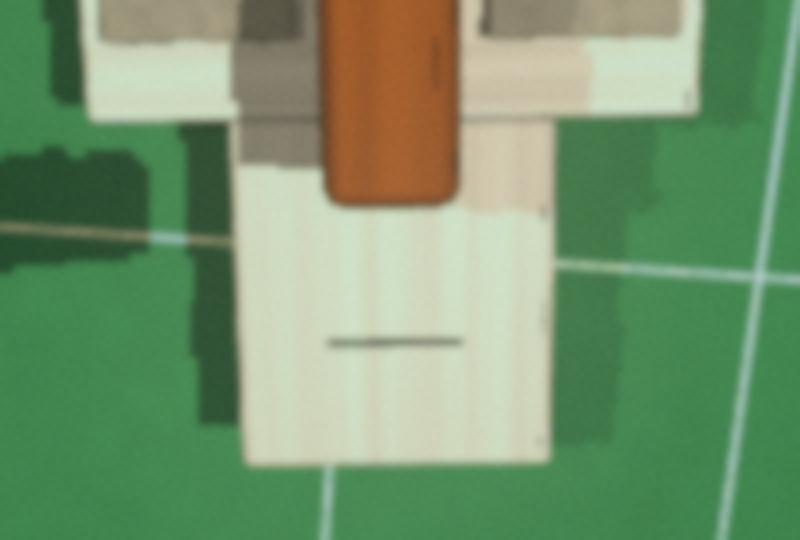

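```bash
python3 - <<'E'
from h import *
np.set_printoptions(precision=1,suppress=True)
T=np.load("T2.npy")
f=lambda L,o:(np.array(L,float)+.5)/4-.5+o
px=np.r_[f([(46,65),(723,55)],[215,25]),f([(700,114),(90,122),(550,462),(244,465)],[215,165])]
mod=[(-100,-65),(-100,65),(20,65),(20,-65),(100,35),(100,-35)]
th,t,r=fit2(mod,plane("wrist",px,32,T));print(th,t,r)
y=np.radians(th);print("grip",t-12*np.array([np.cos(y),np.sin(y)]))
px=np.r_[f([(316,322),(458,322)],[215,25]),f([(459,206),(326,206)],[215,165])]
w=plane("wrist",px,80,T);print(fit2([(-40,-13),(-40,13),(40,13),(40,-13)],w))
E
```

```text
4.712968781586939 [531.9 208.5] [[-0.1 -0.1]
 [ 0.   0.3]
 [ 0.3 -0.6]
 [ 0.1 -0. ]
 [-0.2  0.1]
 [-0.1  0.3]]
grip [519.9 207.5]
(np.float64(4.5568718141644045), array([519.4, 207.5]), array([[-0.4, -0.8],
       [-0.8,  0.8],
       [ 0.4,  0.5],
       [ 0.8, -0.5]]))
```

Wrist view: stage corners at (227,40), (397,39), (390,193), (238,194), (353,281) and (275,281), grip bar at about x 294-329. The stage is at (531.9, 208.5) with yaw 4.7°, and the fit residuals are under 1 mm. I'll descend to grasp.

Call:
carry_out --offset '[[0.03,-0.001,0.03],[0.0425,-0.0017,0.08],[0.0425,-0.0017,0.12],[0.0425,-0.0017,0.13],[0.0425,-0.0017,0.13]]' --dr '[[0,0,-0.7],[0,0,-0.7],[0,0,-0.7],[0,0,-0.7],[0,0,-0.7]]' --fingers '[1,1,1,1,1]'

```text
time_s: 4.38
position: [520.1, 208.2, 123.9]
orientation: [-0.131, 3.139, -0.0]
force: [0.2, -0.4, 0.7]
width: 1.0
```

```bash
python3 - <<'E'
from h import *
togo([519.8,207.5,64],184.7)
cv2.imwrite("pics/w3.png",cv2.cvtColor(camera("wrist"),cv2.COLOR_RGB2BGR))
E
```

```text
t 4.375 tool shift mm [ 0.3 -0.6 59.9] rotvec deg [-0.    0.    0.09] j [ 0.38  0.39 -0.12  1.06 -0.    0.3 ] v 0.032 pos [520.1 208.2 123.9] F [ 0.2 -0.4  0.7]
```

View pics/w3.png

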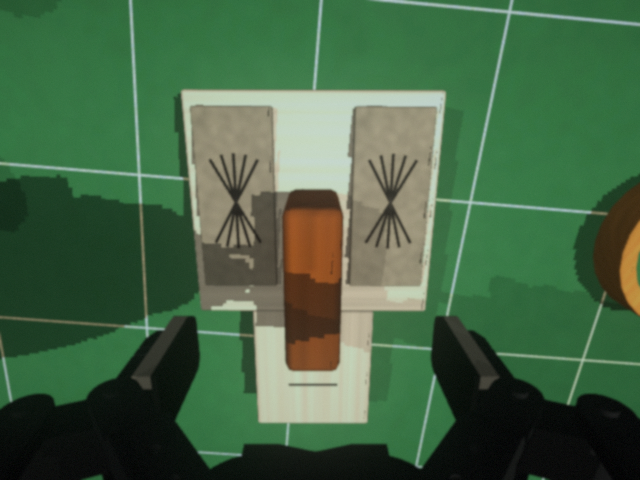

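The bar (columns 285-342) is centred between the jaws. I'll go down and close.

Call:
carry_out --offset '[[0.0003,-0.0006,0.03],[0.0003,-0.0006,0.05],[0.0003,-0.0006,0.06],[0.0003,-0.0006,0.06],[0.0003,-0.0006,0.06]]' --dr '[[0,0,0],[0,0,0],[0,0,0],[0,0,0],[0,0,0]]' --fingers '[1,1,1,1,1]'

```text
time_s: 5.05
position: [520.3, 207.8, 64.5]
orientation: [-0.132, 3.137, 0.001]
force: [0.5, 0.6, -0.4]
width: 1.003
```

Call:
carry_out --offset '[[0,0,0],[0,0,0],[0,0,0],[0,0,0],[0,0,0]]' --dr '[[0,0,0],[0,0,0],[0,0,0],[0,0,0],[0,0,0]]' --fingers '[-1,-1,-1,-1,-1]' --squeeze 60

```text
time_s: 5.68
position: [519.8, 207.5, 63.5]
orientation: [-0.132, 3.138, -0.0]
force: [-0.0, -1.6, 5.1]
width: 0.296
```

Call:
carry_out --offset '[[0,0,0],[0,0,0],[0,0,0]]' --dr '[[0,0,0],[0,0,0],[0,0,0]]' --fingers '[-1,-1,-1]'

```text
time_s: 6.05
position: [519.8, 207.5, 63.6]
orientation: [-0.132, 3.138, -0.0]
force: [0.6, -1.7, 6.1]
width: 0.294
```

```bash
python3 - <<'E'
from h import *
togo([519.8,207.5,64],184.7)
cv2.imwrite("pics/w4.png",cv2.cvtColor(camera("wrist"),cv2.COLOR_RGB2BGR))
E
```

```text
t 6.05 tool shift mm [ 0.  -0.  -0.4] rotvec deg [-0.    0.04  0.12] j [ 0.38  0.44 -0.21  0.92 -0.    0.3 ] v 0.001 pos [519.8 207.5  63.6] F [ 0.6 -1.7  6.1]
```

View pics/w4.png

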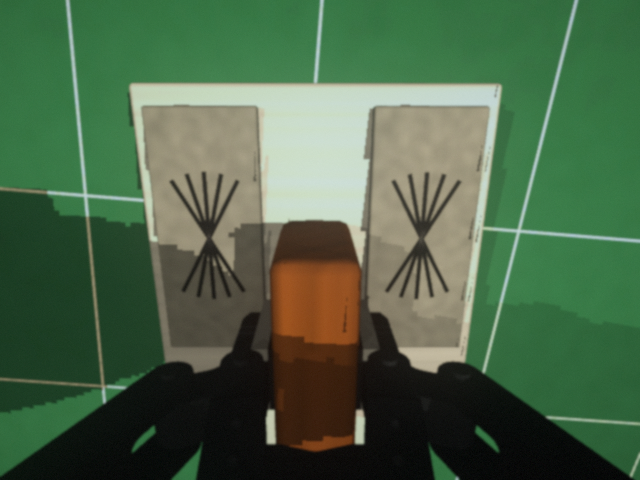

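Gripped (opening 25 mm) with the stage square. Lifting.

Call:
carry_out --offset '[[0,0,-0.008],[0,0,-0.03],[0,0,-0.06],[0,0,-0.09],[0,0,-0.12]]' --dr '[[0,0,0],[0,0,0],[0,0,0],[0,0,0],[0,0,0]]' --fingers '[-1,-1,-1,-1,-1]'

```text
time_s: 6.72
position: [518.8, 207.5, 184.0]
orientation: [0.132, -3.137, 0.0]
force: [1.8, -0.8, -7.9]
width: 0.298
```

Call:
carry_out --offset '[[0,0,0],[0,0,0]]' --dr '[[0,0,0],[0,0,0]]' --fingers '[-1,-1]'

```text
time_s: 6.98
position: [518.9, 207.4, 181.9]
orientation: [0.132, -3.137, 0.001]
force: [-1.3, -0.4, -9.2]
width: 0.294
```

```bash
python3 - <<'E'
from h import *
# stage pose goal -> TCP goal (grasp offset from wrist measurement)
def stageyaw(th): return np.radians(th)
sx,sy,sth=531.9,208.5,4.71
T=pose();print(sense()["wrist_torque"],sense()["width"])
gx,gy=519.8,207.5; gyaw=184.7-0.12+0  # grasp pose
y=np.radians(gyaw)
# stage origin in grasp frame (world-rot only)
c,s_=np.cos(np.radians(sth)),np.sin(np.radians(sth))
d=np.array([[c,s_],[-s_,c]])@np.array([gx-sx,gy-sy]);print("tcp in stage",d)
bx,by,bth=499.0,-185.4,-25.17
c,s_=np.cos(np.radians(bth)),np.sin(np.radians(bth))
g=np.array([[c,-s_],[s_,c]])@d+[bx,by];gy2=gyaw-sth+bth
print("goal tcp",g,gy2)
togo([g[0],g[1],183.6],gy2)
cv2.imwrite("pics/w5.png",cv2.cvtColor(camera("wrist"),cv2.COLOR_RGB2BGR))
cv2.imwrite("pics/s5.png",cv2.cvtColor(camera("scene"),cv2.COLOR_RGB2BGR))
E
```

```text
[ 0.01758872  0.00214271 -0.00403188] 0.2940617051509922
tcp in stage [-1.21412516e+01 -3.06238429e-03]
goal tcp [ 488.01025941 -180.23903093] 154.7
t 6.975 tool shift mm [  63.4 -383.6   -1.5] rotvec deg [-0.05 -0.1  30.13] j [ 0.38  0.36 -0.02  1.19  0.    0.3 ] v 0.012 pos [518.9 207.4 181.9] F [-1.3 -0.4 -9.2]
```

View pics/w5.png

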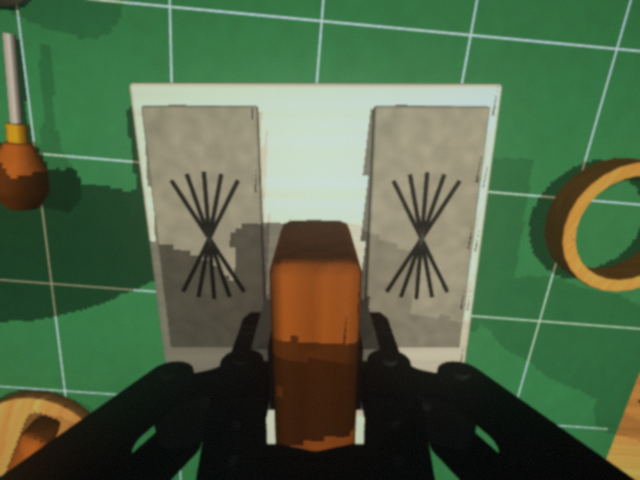

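View pics/s5.png

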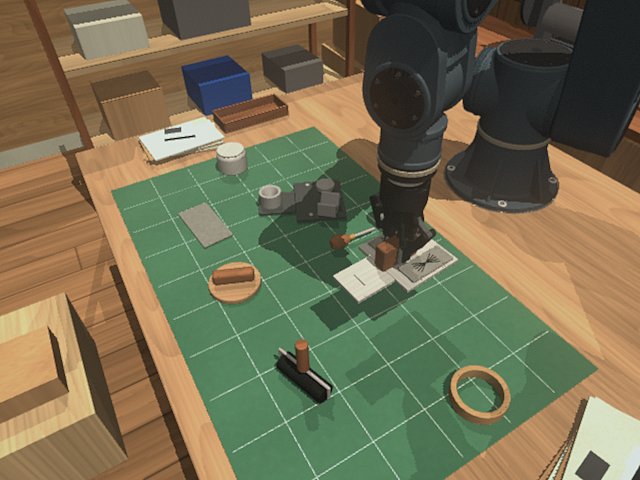

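Call:
carry_out --offset '[[0.004,-0.025,0],[0.012,-0.07,0],[0.02,-0.12,0],[0.028,-0.17,0],[0.036,-0.22,0]]' --dr '[[0,0,2],[0,0,5],[0,0,9],[0,0,13],[0,0,17]]' --fingers '[-1,-1,-1,-1,-1]'

```text
time_s: 7.7
position: [501.3, -16.2, 182.3]
orientation: [-0.336, -3.122, 0.0]
force: [0.8, -0.8, -7.2]
width: 0.296
```

```bash
python3 -c "
from h import *
togo([488,-180.2,182],154.7)"
```

```text
t 7.7 tool shift mm [ -21.9 -163.1    0.3] rotvec deg [-0.03 -0.08 13.01] j [-0.03  0.24 -0.18  1.15 -0.    0.18] v 0.802 pos [501.3 -16.2 182.3] F [ 0.8 -0.8 -7.2]
```

Call:
carry_out --offset '[[-0.006,-0.05,0],[-0.013,-0.1,0],[-0.019,-0.14,0],[-0.022,-0.16,0],[-0.022,-0.16,0]]' --dr '[[0,0,4],[0,0,8],[0,0,11],[0,0,13],[0,0,13]]' --fingers '[-1,-1,-1,-1,-1]'

```text
time_s: 8.32
position: [489.2, -176.8, 182.2]
orientation: [-0.688, -3.064, -0.0]
force: [0.1, 0.9, -7.8]
width: 0.296
```

Call:
carry_out --offset '[[0,0,0],[0,0,0]]' --dr '[[0,0,0],[0,0,0]]' --fingers '[-1,-1]'

```text
time_s: 8.57
position: [489.9, -175.0, 183.0]
orientation: [-0.683, -3.066, -0.0]
force: [-0.5, -0.3, -7.0]
width: 0.299
```

```bash
python3 - <<'E'
from h import *
togo([488,-180.2,182],154.7)
cv2.imwrite("pics/w6.png",cv2.cvtColor(camera("wrist"),cv2.COLOR_RGB2BGR))
E
```

```text
t 8.575 tool shift mm [-0.5 -5.6  1. ] rotvec deg [ 0.   -0.03  0.2 ] j [-0.34  0.28 -0.13  1.16  0.    0.1 ] v 0.003 pos [ 489.9 -175.   183. ] F [-0.5 -0.3 -7. ]
```

View pics/w6.png

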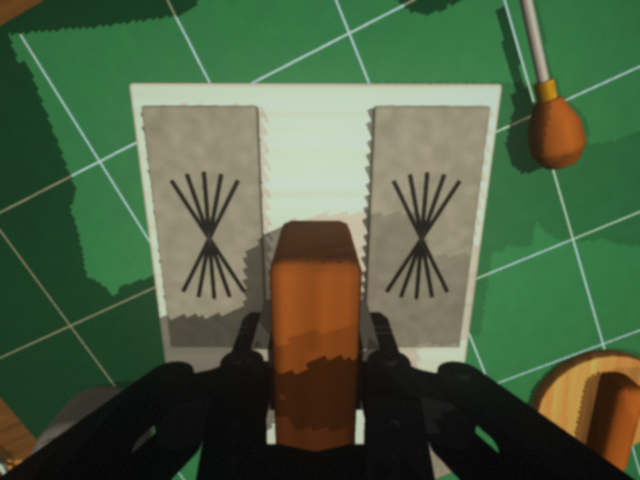

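Stage is unchanged in the hand. Correcting xy and lowering to just above the rims.

Call:
carry_out --offset '[[-0.0005,-0.0056,0.01],[-0.0005,-0.0056,0.03],[-0.0005,-0.0056,0.05],[-0.0005,-0.0056,0.065],[-0.0005,-0.0056,0.069]]' --dr '[[0,0,0.2],[0,0,0.2],[0,0,0.2],[0,0,0.2],[0,0,0.2]]' --fingers '[-1,-1,-1,-1,-1]'

```text
time_s: 9.25
position: [487.5, -180.9, 113.3]
orientation: [-0.69, -3.063, -0.0]
force: [-0.9, 0.2, -7.6]
width: 0.303
```

Call:
carry_out --offset '[[0,0,0],[0,0,0]]' --dr '[[0,0,0],[0,0,0]]' --fingers '[-1,-1]'

```text
time_s: 9.5
position: [488.5, -181.2, 115.0]
orientation: [0.69, 3.064, -0.0]
force: [0.9, -0.2, -7.4]
width: 0.3
```

```bash
python3 - <<'E'
from h import *
togo([488,-180.2,85.6],154.7)
for n in ("scene","top"):
    im=cv2.cvtColor(camera(n),cv2.COLOR_RGB2BGR);cv2.imwrite(f"pics/{n}7.png",im)
    a=im[150:270,230:390] if n=="scene" else im[220:360,330:470]
    cv2.imwrite(f"pics/{n}7z.png",cv2.resize(a,None,fx=4,fy=4,interpolation=cv2.INTER_CUBIC))
E
```

```text
t 9.5 tool shift mm [ 0.9  0.7 29.4] rotvec deg [ 0.01  0.06 -0.07] j [-0.36  0.32 -0.25  1.   -0.    0.09] v 0.003 pos [ 488.5 -181.2  115. ] F [ 0.9 -0.2 -7.4]
```

View pics/scene7z.png

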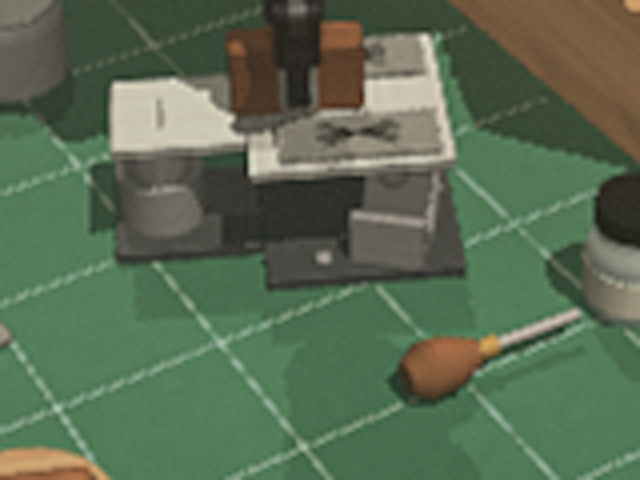

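View pics/top7z.png

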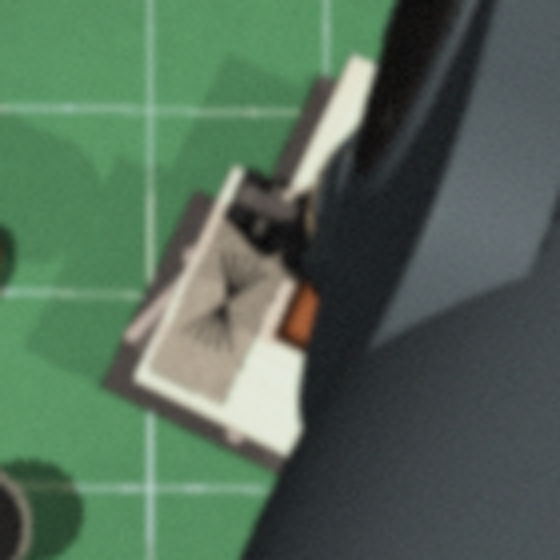

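```bash
python3 - <<'E'
from h import *
np.set_printoptions(precision=1,suppress=True)
px=(np.array([(135,381),(238,167),(355,55)])+.5)/4-.5+[330,220]
print(fit2([(-100,65),(20,65),(100,35)],plane("top",px,83.4)))
y=np.radians(-25.2);print("expected from TCP",[488.5+12.14*np.cos(y),-181.2+12.14*np.sin(y)])
print("scene:")
px=(np.array([(112,152),(248,178),(453,162),(438,33),(110,82)])+.5)/4-.5+[230,150]
E
```

```text
(np.float64(-25.452459836817997), array([ 498.1, -187. ]), array([[ 0.4, -0.4],
       [-0.1,  0.4],
       [-0.3, -0. ]]))
expected from TCP [np.float64(499.4846004169375), np.float64(-186.36896059959997)]
scene:
```

Call:
carry_out --offset '[[0.0006,0.001,0.005],[0.0006,0.001,0.011],[0.0006,0.001,0.017],[0.0006,0.001,0.022],[0.0006,0.001,0.022]]' --dr '[[0,0,-0.1],[0,0,-0.1],[0,0,-0.1],[0,0,-0.1],[0,0,-0.1]]' --fingers '[-1,-1,-1,-1,-1]'

```text
time_s: 10.22
position: [487.6, -179.7, 91.8]
orientation: [-0.687, -3.065, -0.0]
force: [0.7, -0.1, -7.3]
width: 0.298
```

```bash
python3 - <<'E'
from h import *
togo([488,-180.2,85.6],154.7);print(sense()["wrist_torque"].round(3))
E
```

```text
t 10.225 tool shift mm [-0.5 -0.3  6.2] rotvec deg [-0.   -0.05  0.03] j [-0.35  0.34 -0.28  0.95 -0.    0.09] v 0.012 pos [ 487.6 -179.7   91.8] F [ 0.7 -0.1 -7.3]
[ 0.007 -0.002 -0.004]
```

Still free hanging, 6 mm to go. Lowering slowly.

Call:
carry_out --offset '[[0,0,0.001],[0,0,0.002],[0,0,0.003],[0,0,0.004],[0,0,0.004]]' --dr '[[0,0,0],[0,0,0],[0,0,0],[0,0,0],[0,0,0]]' --fingers '[-1,-1,-1,-1,-1]'

```text
time_s: 10.85
position: [487.9, -179.8, 88.3]
orientation: [-0.687, -3.065, -0.0]
force: [-0.1, -0.9, -7.3]
width: 0.295
```

```bash
python3 - <<'E'
from h import *
togo([488,-180.2,85.6],154.7);print(sense()["wrist_torque"].round(3))
E
```

```text
t 10.85 tool shift mm [-0.3 -0.3  2.7] rotvec deg [-0.   -0.01  0.03] j [-0.35  0.34 -0.29  0.94 -0.    0.09] v 0.004 pos [ 487.9 -179.8   88.3] F [-0.1 -0.9 -7.3]
[ 0.024 -0.055 -0.031]
```

Call:
carry_out --offset '[[0,0,0.001],[0,0,0.0015],[0,0,0.002],[0,0,0.002]]' --dr '[[0,0,0],[0,0,0],[0,0,0],[0,0,0]]' --fingers '[-1,-1,-1,-1]'

```text
time_s: 11.35
position: [488.0, -179.9, 86.3]
orientation: [0.687, 3.065, -0.0]
force: [-0.4, -0.5, -7.6]
width: 0.298
```

```bash
python3 - <<'E'
from h import *
togo([488,-180.2,85.6],154.7);print(sense()["wrist_torque"].round(3))
E
```

```text
t 11.35 tool shift mm [-0.2 -0.3  0.7] rotvec deg [-0.    0.01  0.03] j [-0.35  0.35 -0.29  0.93 -0.    0.09] v 0.003 pos [ 488.  -179.9   86.3] F [-0.4 -0.5 -7.6]
[-0.079 -0.064 -0.014]
```

Call:
carry_out --offset '[[0,0,0.0005],[0,0,0.001],[0,0,0.0015],[0,0,0.0015]]' --dr '[[0,0,0],[0,0,0],[0,0,0],[0,0,0]]' --fingers '[-1,-1,-1,-1]'

```text
time_s: 11.85
position: [488.2, -180.1, 85.5]
orientation: [0.687, 3.064, -0.001]
force: [-3.9, -0.8, 7.8]
width: 0.294
```

```bash
python3 - <<'E'
from h import *
togo([488,-180.2,85.6],154.7);print(sense()["wrist_torque"].round(3))
E
```

```text
t 11.85 tool shift mm [ 0.2 -0.2 -0.1] rotvec deg [-0.02  0.07  0.03] j [-0.35  0.35 -0.29  0.93 -0.    0.09] v 0.001 pos [ 488.2 -180.1   85.5] F [-3.9 -0.8  7.8]
[-0.286  0.731  0.126]
```

Contact came at TCP z 85.5 against an expected 85.6, with force stepping from -7.5 to +8 N. Releasing softly.

Call:
carry_out --offset '[[0,0,0],[0,0,0]]' --dr '[[0,0,0],[0,0,0]]' --fingers '[-1,-1]' --squeeze 20

```text
time_s: 12.1
position: [488.2, -180.1, 85.5]
orientation: [0.687, 3.064, -0.001]
force: [-3.5, -1.0, 6.5]
width: 0.3
```

Call:
carry_out --offset '[[0,0,0],[0,0,0],[0,0,0],[0,0,0],[0,0,0]]' --dr '[[0,0,0],[0,0,0],[0,0,0],[0,0,0],[0,0,0]]' --fingers '[-0.3,0,0.5,1,1]'

```text
time_s: 12.72
position: [488.0, -179.8, 84.8]
orientation: [0.687, 3.065, 0.0]
force: [-0.0, -0.2, -0.5]
width: 1.001
```

```bash
python3 - <<'E'
from h import *
togo([488,-180.2,85.6],154.7);print(sense()["width"])
cv2.imwrite("pics/w8.png",cv2.cvtColor(camera("wrist"),cv2.COLOR_RGB2BGR))
E
```

```text
t 12.725 tool shift mm [-0.2 -0.3 -0.8] rotvec deg [0.   0.   0.03] j [-0.35  0.35 -0.29  0.93  0.    0.09] v 0.001 pos [ 488.  -179.8   84.8] F [-0.  -0.2 -0.5]
1.0012423864663385
```

View pics/w8.png

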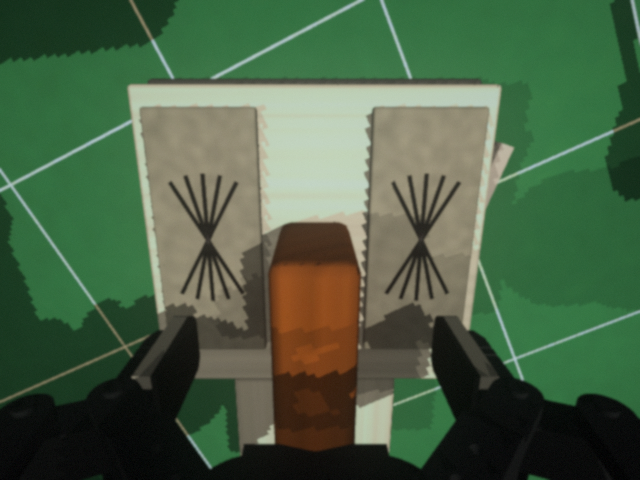

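Jaws are clear and the stage is level. Retreating straight up, then away so the top camera can see.

Call:
carry_out --offset '[[0,0,-0.02],[0,0,-0.06],[0,0,-0.11],[0,0,-0.16],[0,0,-0.17]]' --dr '[[0,0,0],[0,0,0],[0,0,0],[0,0,0],[0,0,0]]' --fingers '[1,1,1,1,1]'

```text
time_s: 13.4
position: [489.0, -180.2, 257.9]
orientation: [0.686, 3.061, -0.001]
force: [-0.1, 0.3, -0.9]
width: 1.0
```

Call:
carry_out --offset '[[-0.03,0,0],[-0.04,0,0],[-0.04,0,0],[-0.04,0,0]]' --dr '[[0,0,0],[0,0,0],[0,0,0],[0,0,0]]' --fingers '[1,1,1,1]'

```text
time_s: 13.9
position: [523.4, -196.6, 254.4]
orientation: [-0.687, -3.065, -0.0]
force: [-0.2, 0.8, -0.2]
width: 1.0
```

```bash
python3 - <<'E'
from h import *
togo([488,-180.2,255],154.7);np.save("T9.npy",pose())
im=cv2.cvtColor(camera("wrist"),cv2.COLOR_RGB2BGR);cv2.imwrite("pics/w9.png",im)
im=cv2.cvtColor(camera("scene"),cv2.COLOR_RGB2BGR);cv2.imwrite("pics/s9.png",im)
cv2.imwrite("pics/s9z.png",cv2.resize(im[150:270,230:390],None,fx=4,fy=4,interpolation=cv2.INTER_CUBIC))
E
```

```text
t 13.9 tool shift mm [39.  -0.3 -0.5] rotvec deg [-0.   -0.06  0.03] j [-0.36  0.34  0.14  1.37  0.    0.08] v 0.007 pos [ 523.4 -196.6  254.4] F [-0.2  0.8 -0.2]
```

View pics/w9.png

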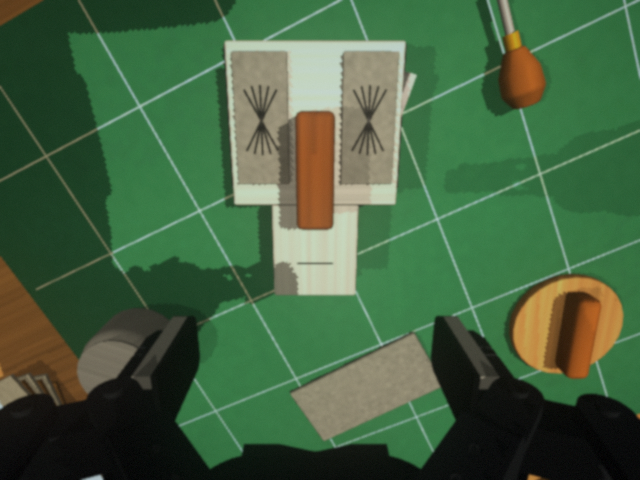

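View pics/s9z.png

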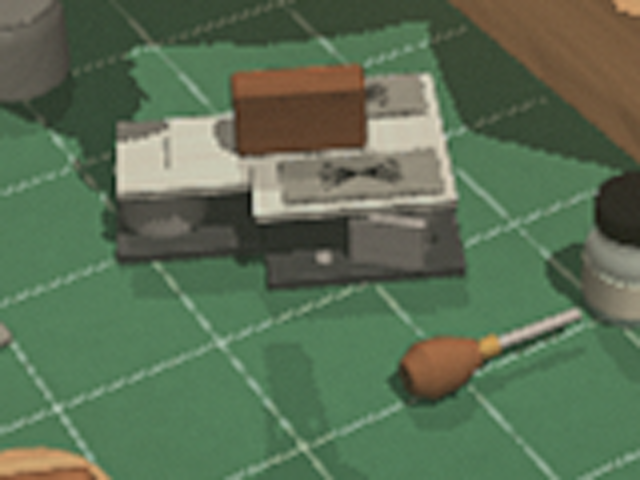

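```bash
python3 - <<'E'
from h import *
np.set_printoptions(precision=1,suppress=True)
T=np.load("T9.npy")
mod=np.array([(-100,-65),(-100,65),(20,65),(20,-65),(100,35),(100,-35)],float)
px=[(224.5,41),(406,41),(395.5,204),(233.5,204.5),(356.5,295),(275,294.5)]
for z in(54,60):
    th,t,r=fit2(mod,plane("wrist",px,z,T));print(z,th,t,np.abs(r).max(),np.sqrt((r**2).mean()))
# scene-camera height check at the fitted pose: expected pixel of corners for z
y=np.radians(-25.17);R=np.array([[np.cos(y),-np.sin(y)],[np.sin(y),np.cos(y)]])
obs=(np.array([(432,75),(455,202),(255,216),(118,191),(117,123)])+.5)/4-.5+[230,150]
idx=[0,1,2,4,5]
for z in(50,54,58):
    P=np.c_[mod@R.T+[499.,-185.4],np.full(6,z)]
    print(z,(obs-proj("scene",P)[idx]))
E
```

```text
54 -25.13082080872275 [ 499.6 -184.9] 1.0569252896414412 0.5026851088404144
60 -25.130820808722753 [ 498.6 -184.4] 2.1228165902340947 1.1406566763986936
50 [[ 0.7 -1.8]
 [-0.3 -1.5]
 [ 0.5 -1.9]
 [ 0.5 -2.8]
 [ 0.3 -2.4]]
54 [[ 0.7 -0.5]
 [-0.3 -0.2]
 [ 0.6 -0.6]
 [ 0.7 -1.5]
 [ 0.5 -1.1]]
58 [[ 0.7  0.8]
 [-0.3  1.2]
 [ 0.7  0.8]
 [ 0.9 -0.1]
 [ 0.7  0.2]]
```

```bash
python3 - <<'E'
from h import *
np.set_printoptions(precision=1,suppress=True)
mod=np.array([(-100,-65),(-100,65),(20,65),(20,-65),(100,35),(100,-35)],float)
def chk(obs,x,y0,yaw,z):
    y=np.radians(yaw);R=np.array([[np.cos(y),-np.sin(y)],[np.sin(y),np.cos(y)]])
    P=np.c_[mod@R.T+[x,y0],np.full(6,z)]
    return obs-proj("scene",P)[[0,1,2,4,5]]
o7=(np.array([(434,33),(454,160),(250,177),(112,151),(111,82)])+.5)/4-.5+[230,150]
print(chk(o7,499.4,-186.3,-25.2,83.4))
for n in(7,9):
    im=cv2.imread("pics/scene7.png" if n==7 else "pics/s9.png")
    for k,(x0,y0,w,h) in dict(nose=(250,165,50,45),wide=(285,165,70,45)).items():
        cv2.imwrite(f"pics/z{n}{k}.png",cv2.resize(im[y0-10:y0+h,x0:x0+w],None,fx=10,fy=10,interpolation=cv2.INTER_CUBIC))
E
```

```text
[[ 1.5 -1.1]
 [-0.4 -0.5]
 [ 0.5 -0.2]
 [ 0.9 -1.4]
 [ 0.6 -1.4]]
```

View pics/z9nose.png

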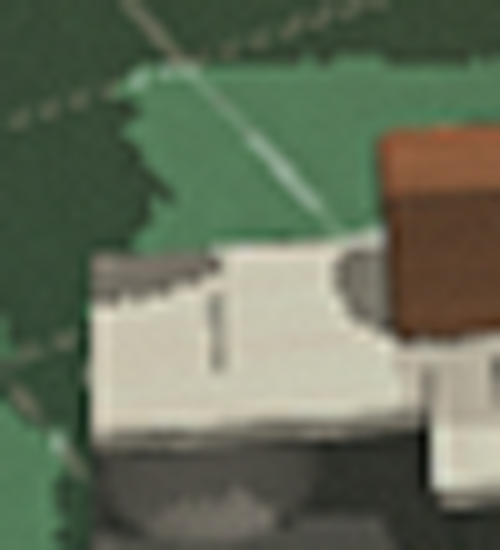

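View pics/z7nose.png

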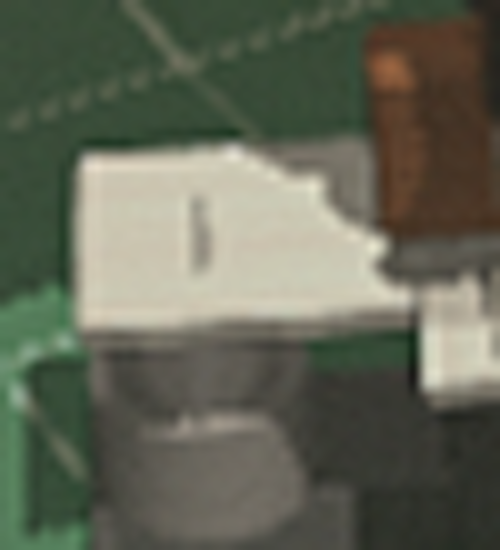

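View pics/z9wide.png

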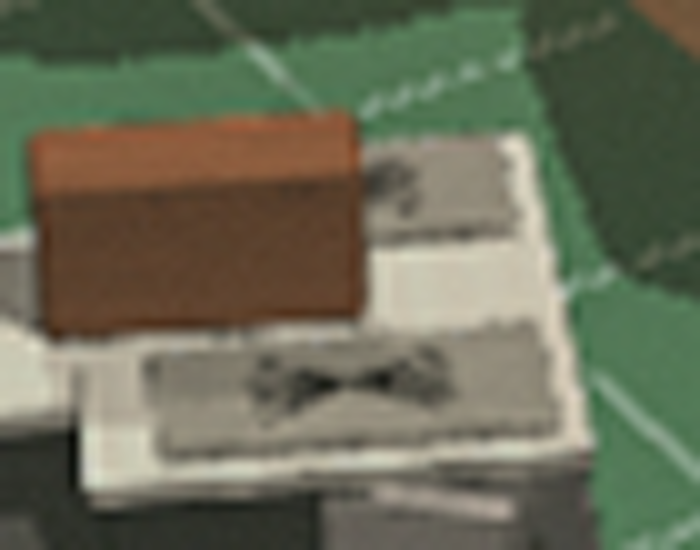

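The scene camera's residual pattern is the same seated as when the stage was held level, so the tilt-like offset is calibration bias. The stage is level at the seated height, and the gripper is well clear. Handing in.

```bash
python3 -c "
from cell import *
print(hand_in(), sense()['time_s'])"
```

```text
the job is handed in; nothing more can be done
the job is handed in; nothing more can be done
```

I picked the stage up by its grip bar, carried it over at height and lowered it slowly onto the base. I then let go, backed off about 170 mm and handed in at about 14 s.

- **Landing height:** the stage took its weight at TCP z 85.5 mm, where 85.6 mm was expected for fully home. The force reading only went from −7.5 N to +8 N.
- **Position:** from the wrist camera afterwards, the stage is at (499.6, −184.9) mm, yaw −25.1°. The base measured (499.2, −185.4) mm, yaw −25.2°, from the same camera, so they agree within about 0.7 mm.
- **Level:** the scene camera showed a tilt-like offset of about 1 px, with the nose appearing slightly high. The same offset was there while the stage was held level in the gripper, so I put it down to calibration rather than a foot not being home.
- **Everything else:** nothing looked moved in the final pictures, judged by eye only. The feet inside the seats could not be seen directly.

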